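Zero the mixing scale, then open the hardener tin's push-and-turn cap

TASK

Get ready to weigh out hardener: turn the round knob on the mixing scale until its pointer is on the long zero mark and let go of it, then press the tin's safety cap down, keep it down while you twist it about 60 degrees anticlockwise, and lift it off. Finish while still holding the cap in the gripper, level and still, about 10 cm straight above the tin's neck; do not set it down, and leave everything else on the bench where it stands.

Things in the scene. Friction and masses are not known exactly. Their poses are not given: they have to be found in the camera images.
- scale: Mixing scale screwed to the bench: plywood base 285 x 160 mm, grey console (115 x 125 mm, top 55 mm above the bench) with a round white dial on top, and a round steel pan 130 mm across, top 42 mm high. Origin: on the bench under the dial's centre; +x points to the pan's centre, 137 mm away; z up. Scale and tin may swap sides (one left, one right).
- dial (a joint): Angle of the scale's knob and its pointer, rad: 0 = pointer on the zero mark, growing anticlockwise seen from above, stops at -1.5 and 1.5. It stays where it is left (friction about 0.04 N m).
- knob_grip (a point): Point on the knob's vertical axis at which to grip it, 80 mm above the bench. The knob is a black fluted upright cylinder, 40 mm in diameter, from 57 to 89 mm above the bench; it can be gripped across any diameter. The face below it is 55 mm above the bench.
- pointer_tip (a point): Tip of the knob's thin black pointer, 44 mm from the knob's axis, low over the white dial face. A white line on the knob's top points the same way.
- zero_mark (a point): The zero mark: the longest and thickest of the ticks printed on the dial face, 46 mm from the knob's axis, on the side of the pan; the thin ticks are 15 degrees apart.
- tin: Rectangular bright metal tin, 70 (x) x 110 (y) mm, top 155 mm above the bench, fixed in a plywood cradle 94 x 134 mm, 42 mm high. Origin: on the bench under its middle; z up. The neck with the cap stands in the middle of its top.
- neck (a point): Centre of the upper rim of the tin's white neck, 186 mm above the bench, on the tin's vertical axis; hidden inside the cap while it is on. The locked cap's underside is 21 mm below this point, 165 mm above the bench and 10 mm over the tin's top; the locked cap's top is 199 mm above the bench.
- cap: Safety cap: ribbed grey plastic, round, 56 mm in diameter, 34 mm high, about 35 g, on the tin's neck. Grip it from above across any diameter. Origin: centre of its underside; z up; while locked its x lies along the tin's x. Down at least 3.5 mm (5 to 6 is good) it can be twisted, anticlockwise seen from above only; free beyond 34 degrees, best 50 to 70, stop at about 86.
- liner (a joint): How far the sprung liner under the cap is pushed down, m: 0 with the cap locked, grows as the cap is pressed, 0.009 at most (the cap bottoms at about 8 mm). It pushes up with about 5 N plus 0.8 N per mm, 9 to 10 N at 5 to 6 mm, and springs up to -0.003 once the cap is off.
- cup: White mixing cup, 68 mm in diameter and 68 mm high, loose on the scale's pan. Origin: centre of its underside. To be left alone.
- glue: White glue bottle, 50 mm in diameter, 130 mm high, standing between scale and tin. Origin: centre of its underside. To be left alone.
- driver: Screwdriver with a wooden handle, 180 mm long, lying between scale and tin. To be left alone.
- tape: Roll of paper tape, 90 mm across, 24 mm high, lying on the right. To be left alone.
- plane: Steel block plane, 160 x 50 mm, about 50 mm high, on the left. To be left alone.
- offcut: Wood offcut, 140 x 45 x 28 mm, on the left. To be left alone.
- screws: Glass screw jar, 70 mm in diameter, 85 mm high, on the right. To be left alone.
Things that resemble listed ones, but are neither listed nor needed, are in the scene too. What is shaped like the tin but orange or purple is not meant. Leave any orange look-alike of the cap alone.

How it is judged:
By the outcome, as a careful person would: the job done as asked, in the order asked, and still so for the second after the job is handed in, while the arm keeps its last pose, push and grip.
It also fails if it takes over 59 s, if anything falls off the work surface, if the arm or the gripper's body presses on something with over 40 N, if the wrist force passes 120 N, or if a joint passes its speed limit or range.

ROBOT

A 6-joint arm with a two-finger parallel gripper is mounted at the origin on the work surface. World frame = base frame: x ahead of the robot, y to its left, z up, the work surface at z = 0. Lengths are in m, angles in rad, forces in N, time in s.
With the tool pointing down it reaches from about 0.425 to 0.95 m from the base axis. Payload 3.5 kg.
Tool frame: the origin (TCP) lies between the finger pads; the fingertips stand 22 mm ahead of it and the grasp point (between the pads) lies 3 mm ahead of it (ctrl.nose_length is the z of the fingertips in the tool frame, in m); z points along the fingers, y is the line along which they close (so a half turn about z gives the same grasp; the last joint's range is limited). The gripper opens to 85 mm and grips with 20 to 120 N. Pads are 22 mm wide; open, the fingers measure 114 mm over their backs; the gripper's body (76 mm by 85 mm) begins 54 mm behind the grasp point. The pads swing forward as they close: fully open they stand 13 mm farther back than shut.
Start: joints at [0.966, 0.286, 1.577, -0, 1.279, -0.15], TCP at [0.296, 0.606, 0.253] pointing down, gripper open.
Joint ranges: [-2.77, 2.77], [-0.9, 2.22], [0.21, 2.48], [-1.53, 4.67], [0.24, 2.81], [-2.84, 2.84]. Speed limits (rad/s): [2.79, 2.79, 3.14, 3.14, 3.14, 3.14].

INTERFACE

Orientations are given as a unit quaternion [x, y, z, w].
In Python, from plant import ctrl gives the robot as it stands. The module is installed in compiled form; this text tells all that it offers.
- The arm moves only by the tool send_rows, never from a script. Its argument "rows" is text: rows parted by semicolons, each of 7 numbers parted by spaces: the turn, a rotation vector about the tool's x, y, z in shares of 120 degrees (1.0 is 120 degrees), then the shift along the tool's x, y, z in a scale on which 1.0 is 600 mm, then the opening, from -1 (shut) to 1 (fully open). A call has 1 to 8 rows; each row is the pose to reach, as a shift and turn from the pose commanded when the call began, along the tool's axes at that moment; what a row does not reach only later rows make up. A row lasts 1/8 s, in which the tool goes at most 62.5 mm and 10.7 degrees, less where a joint would pass 70% of its speed; a pose out of reach is approached as far as the arm can. A call with a gripper value outside its range is refused whole. The fingers move at their own pace and stop on an object; "grip_force" is the grip in N (left out, the last holds). Time passes only in rows, so rows that repeat a pose let the fingers close. It gives the time, the measured TCP pose, the force, the opening and the grip force at its end, in the units of the state.
- ctrl.get_state(): the state, without advancing time (a new reading comes with each control period).
- ctrl.read_camera(name): name is "scene" or "top"; returns a dict with "color" (400x640x3 uint8, red, green, blue), "fx", "fy", "cx", "cy" (pixels), "D" ([k1, k2, p1, p2, k3] as OpenCV has them; the pictures are not rectified), "extrinsics" (4x4, takes a point from world to camera coordinates). Camera axes: x right, y down, z forward; pixel columns grow to the right and rows downward; lengths in m; the calibration is good to about 2 mm. A picture is of the moment at which its call begins. There is no depth.
- ctrl.sign_off(): hands the job in; it is judged then, once.
Trained networks look in a picture, given as the dict that the camera call returned (one of the last four; its "shot" number tells which), for a name from the list of things; names that differ only in an ending like _2 or _b are one class to them, and where a whole thing is asked for, a point or a joint stands for the part that bears it (a point fixed in the world has none). Each returns a list of dicts, best first, with "p" (0 to 1); they miss things now and then, are a little off and sometimes report something else, mostly with a low value. They report only what shows in the picture. A call takes as long as a camera call. They do not tell look-alikes from the thing itself.
- ctrl.look_for(picture, target): "position" ([x, y, z] in m, in the coordinates of the camera as it stood for that picture, good to about 4 mm: the middle of the surface that is visible of it).
The state is a dict: "time": time; "qpos": joint angles; "dq": joint speeds; "joint_efforts": joint torques, N m; "eef_pos": TCP position; "tcp_rot": TCP orientation; "contact_force": force on the tool from outside, world axes, zero at the start; "wrist_torque": the same for the moment, N m; "opening": opening from 0.0 (shut) to 1.0 (fully open); "finger_force": force on a finger pad.
Only numpy, scipy, OpenCV 4.12 (cv2) and the standard library are available. Lean on these libraries where they do the work, as an engineer would, in place of code of your own. Each camera call takes 0.05 s, during which the arm holds its last target. There are 200 camera calls.

## Working session

There is one attempt and no reset: what is moved stays moved. The work goes in short steps, Python scripts to look and compute and a tool call to move; the robot and the scene stay as the last step left them, time stands still between calls to the robot, and variables do not carry over. Pictures are saved under pics/ and viewed, at most 10 in all, crops included, and the job is handed in when it is done.

Besides the shell and the picture viewer there is one more tool, called after "Emit:" as name(argument=value, ...) on one line, values as JSON. send_rows: Moves the arm, as the interface text tells. Its arguments: {"type":"object","properties":{"rows":{"type":"string"},"grip_force":{"type":"number"}},"required":["rows"]}

```bash
mkdir -p pics
cat > h.py <<'E'
import numpy as np, cv2
from plant import ctrl
from scipy.spatial.transform import Rotation as R
np.set_printoptions(precision=4,suppress=True)
def K(p): return np.array([[p['fx'],0,p['cx']],[0,p['fy'],p['cy']],[0,0,1.]])
def save(p,n,box=None,s=1):
    im=p['color'][:,:,::-1]
    if box: im=im[box[1]:box[3],box[0]:box[2]]
    cv2.imwrite('pics/'+n,cv2.resize(im,None,fx=s,fy=s,interpolation=cv2.INTER_CUBIC))
def c2w(p,x): E=np.array(p['extrinsics']); return E[:3,:3].T@(np.array(x)-E[:3,3])
def w2p(p,x):
    E=np.array(p['extrinsics']); r,_=cv2.Rodrigues(E[:3,:3])
    return cv2.projectPoints(np.array(x,float).reshape(-1,1,3),r,E[:3,3],K(p),np.array(p['D'],float))[0].reshape(-1,2)
def p2w(p,uv,z):
    E=np.array(p['extrinsics']); n=cv2.undistortPoints(np.array(uv,float).reshape(-1,1,2),K(p),np.array(p['D'],float)).reshape(-1,2)
    d=np.c_[n,np.ones(len(n))]@E[:3,:3]; o=-E[:3,:3].T@E[:3,3]
    return o+d*((z-o[2])/d[:,2])[:,None]
E
python3 - <<'E'
from h import *
s=ctrl.get_state(); print(s, ctrl.nose_length)
ps={n:ctrl.read_camera(n) for n in('scene','top')}
for n,p in ps.items():
    save(p,n+'0.png',s=1.25); print(n,c2w(p,[0,0,0]),p['fx'])
    for t in ['scale','dial','knob_grip','pointer_tip','zero_mark','tin','cap','neck','cup','glue']:
        for r in ctrl.look_for(p,t)[:3]:
            w=c2w(p,r['position']); print(t,round(r['p'],2),w,w2p(p,w)[0])
E
```

```text
{'time': 0.0, 'qpos': array([ 0.966 ,  0.2872,  1.5782, -0.    ,  1.2786, -0.15  ]), 'dq': array([-0.0004,  0.0003,  0.0004, -0.0006, -0.0002,  0.0015]), 'joint_efforts': array([ -0.0003, -40.5991, -29.2619,  -0.0001,   0.0059,   0.    ]), 'eef_pos': array([0.2961, 0.6059, 0.2519]), 'tcp_rot': array([ 0.2254,  0.9743, -0.0011, -0.0004]), 'contact_force': array([-0.0207, -0.1589, -0.2006]), 'wrist_torque': array([-0.0286,  0.0556,  0.0177]), 'finger_force': 0.0, 'opening': 0.9993932313705508} 0.022
scene [1.0633 0.1811 0.9805] 366.57058513418804
scale 0.95 [0.6686 0.1663 0.0423] [358.1541 288.7053]
dial 0.8 [0.6079 0.1691 0.0837] [365.2217 262.558 ]
knob_grip 0.74 [0.6293 0.434  0.0254] [457.0711 302.0088]
knob_grip 0.58 [0.6031 0.1713 0.0877] [366.5335 260.5431]
pointer_tip 0.51 [0.6045 0.1671 0.0901] [364.9615 260.2182]
pointer_tip 0.34 [ 0.5064 -0.2182  0.083 ] [246.413  202.2904]
zero_mark 0.67 [0.6705 0.1624 0.0381] [356.4829 289.5813]
tin 0.95 [ 0.317  -0.2295  0.1011] [264.427  153.1007]
tin 0.91 [ 0.4993 -0.2081  0.0926] [249.871  199.2962]
tin 0.74 [ 0.675  -0.2081  0.129 ] [
[... 858 characters left out ...]
 0.5634 -0.4463  0.0247] [470.5892 193.1714]
tin 0.94 [ 0.4561 -0.2214  0.136 ] [402.5003 225.01  ]
tin 0.65 [ 0.639  -0.2278  0.15  ] [403.2891 158.375 ]
tin 0.58 [ 0.2851 -0.2294  0.1543] [409.0382 288.8601]
cap 0.92 [ 0.4708 -0.2374  0.2045] [412.7646 216.0818]
cap 0.6 [ 0.5358 -0.0987  0.0383] [354.4426 202.4439]
cap 0.43 [ 0.4121 -0.4531  0.088 ] [482.9496 242.049 ]
neck 0.71 [ 0.6379 -0.2333  0.1524] [405.4676 158.5123]
neck 0.7 [ 0.4565 -0.2143  0.1298] [399.5256 225.1629]
neck 0.65 [ 0.2837 -0.2336  0.1601] [411.0567 289.4087]
cup 0.9 [0.7315 0.1403 0.0726] [272.3457 135.1792]
glue 0.72 [0.6648 0.0085 0.0882] [317.5444 155.6506]
glue 0.56 [ 0.416  -0.0056  0.0209] [323.0381 244.0067]
```

View pics/scene0.png

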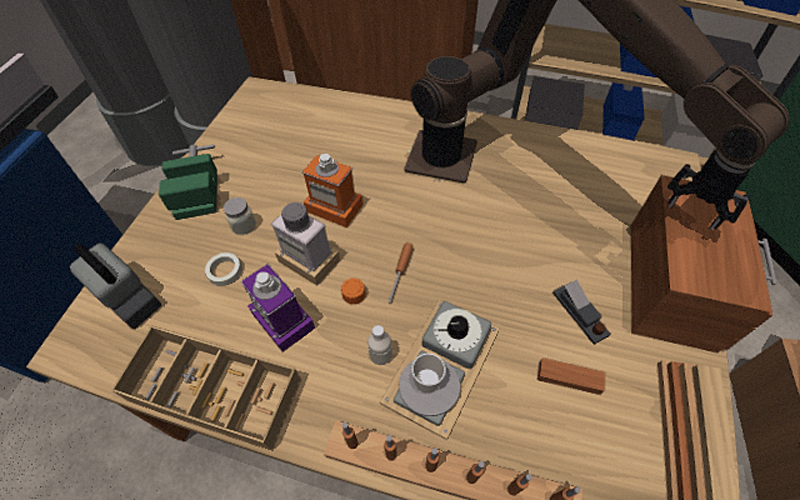

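View pics/top0.png

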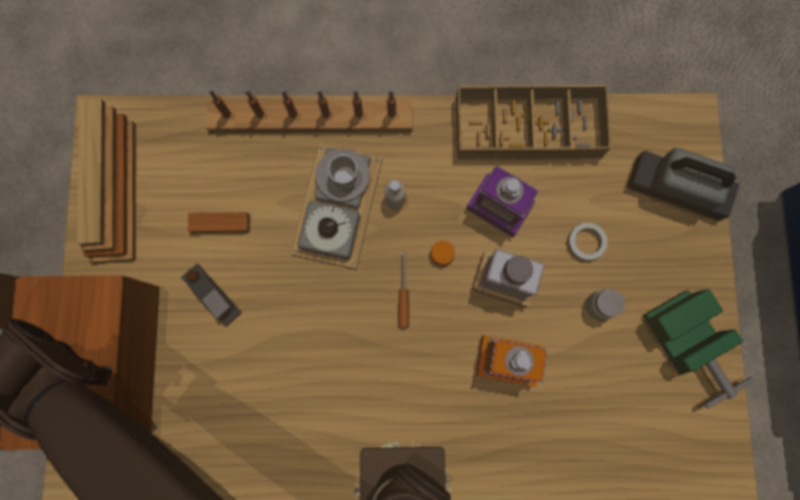

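The scene picture shows the scale with the dial at about (365,262) raw and the pan and cup beyond it. Three tin shapes stand in a row:
- **Orange:** (264,153)
- **Bright metal with grey cap:** (240,195)
- **Purple:** (222,242)

The bright metal one fits the description. The orange disc at (281,232) is the cap look-alike. I'll confirm the tin and the dial in one enlarged crop.

Run:
```python
from h import *
a=ctrl.read_camera('scene'); b=ctrl.read_camera('top')
def c(p,x,y,w,h): 
    im=p['color'][y:y+h,x:x+w,::-1]; return cv2.resize(im,(400,300),interpolation=cv2.INTER_CUBIC)
m=np.vstack([np.hstack([c(a,326,230,80,60),c(b,222,151,80,60)]),np.hstack([c(a,210,152,80,60),c(b,374,186,80,60)])])
cv2.imwrite('pics/m1.png',m)
```

```text
(no output)
```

View pics/m1.png

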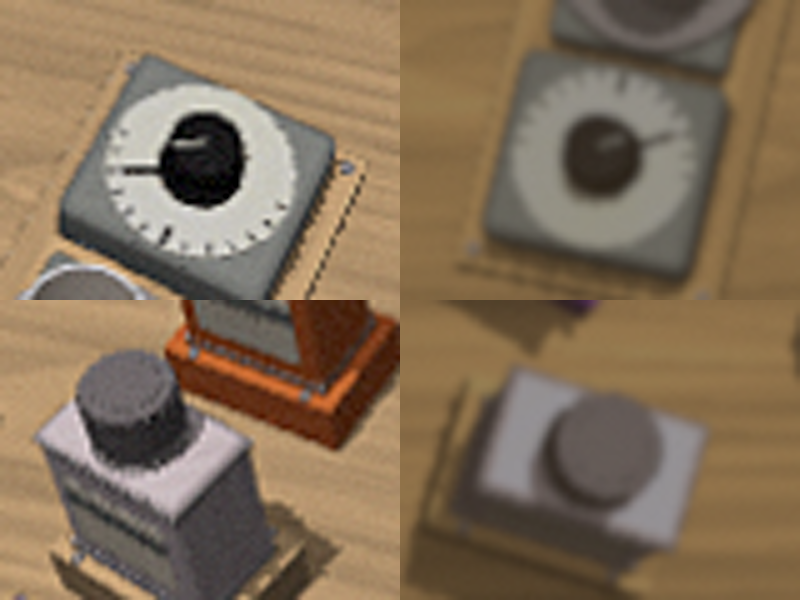

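The crop confirms the bright metal tin with the ribbed grey cap: its top is centred near raw (236,170) in scene and (415,216) in top. The dial's pointer (raw scene (349.6,263.8)) lies clockwise of the thick zero tick (raw scene (358.6,276.8)), so it has to turn anticlockwise.

Run:
```python
from h import *
a=ctrl.read_camera('scene'); b=ctrl.read_camera('top')
cap={'s':(a,[235.4,170.2]),'t':(b,[415.4,215.6])}
for k,(p,u) in cap.items(): print('cap',k,p2w(p,[u],.199))
for k,p,box,c,zm,pt in (('s',a,(326,230,406,290),[366,263.6],[358.6,276.8],[349.6,263.8]),('t',b,(222,151,302,211),[262,182.7],[266.2,167],[276,178])):
    im=p['color'][box[1]:box[3],box[0]:box[2]].astype(int)
    m=((im.min(2)>(165 if k=='s' else 105))&(im.max(2)-im.min(2)<40)).astype(np.uint8)
    n,l,st,_=cv2.connectedComponentsWithStats(m); i=1+st[1:,4].argmax()
    pts=cv2.findContours((l==i).astype(np.uint8),0,1)[0][0]; h=cv2.convexHull(pts).reshape(-1,2)+np.array(box[:2])
    w=p2w(p,h,.055); A=np.c_[2*w[:,:2],np.ones(len(w))]; q=np.linalg.lstsq(A,(w[:,:2]**2).sum(1),rcond=None)[0]
    print('fit',k,q[:2],np.sqrt(q[2]+q[0]**2+q[1]**2),st[i])
    cc,z,t=p2w(p,[c,zm,pt],.056); print('dial',cc,z,t)
    for o in (cc[:2],q[:2]):
        d=[np.degrees(np.arctan2(*(v[:2]-o)[::-1])) for v in (z,t)]; print(d,d[1]-d[0],[np.hypot(*(v[:2]-o)) for v in (z,t)])
```

```text
cap s [[ 0.483  -0.2399  0.199 ]]
cap t [[ 0.4728 -0.2454  0.199 ]]
fit s [0.595  0.1698] 0.0517931331488267 [ 21  17  38  34 649]
dial [0.5964 0.1714 0.056 ] [0.6405 0.1602 0.056 ] [0.609  0.1277 0.056 ]
[np.float64(-14.314126306605605), np.float64(-73.87598684972846)] -59.56186054312286 [np.float64(0.04555065779522146), np.float64(0.04556151595137933)]
[np.float64(-11.909681727446012), np.float64(-71.5751747437408)] -59.66549301629479 [np.float64(0.04651156930249612), np.float64(0.04438098303110851)]
fit t [0.5949 0.1707] 0.05330522978896919 [ 22  14  37  36 766]
dial [0.5932 0.1708 0.056 ] [0.6401 0.1591 0.056 ] [0.6069 0.1303 0.056 ]
[np.float64(-14.05548362989454), np.float64(-71.32244683833257)] -57.26696320843803 [np.float64(0.048299330353802586), np.float64(0.04284833239558331)]
[np.float64(-14.421968690093898), np.float64(-73.48328384620878)] -59.06131515611488 [np.float64(0.04659993386078916), np.float64(0.04220965927525845)]
```

```bash
cat >> h.py <<'E'
from scipy.optimize import minimize
def fitcyl(p,x0,r,z0,z1,top=False):
    g=cv2.GaussianBlur(p['color'].astype(np.float32),(0,0),1.0)
    gm=sum(np.hypot(cv2.Sobel(g[:,:,i],5,1,0),cv2.Sobel(g[:,:,i],5,0,1)) for i in range(3))
    th=np.linspace(0,2*np.pi,90)
    def f(x):
        c=np.c_[x[0]+r*np.cos(th),x[1]+r*np.sin(th)]
        P=np.vstack([np.c_[c,0*th+z] for z in ((z1,) if top else (z0,z1))])
        h=cv2.convexHull(w2p(p,P).astype(np.float32)).reshape(-1,2)
        n=np.vstack([h,h[:1]]); L=np.r_[0,np.cumsum(np.hypot(*np.diff(n,axis=0).T))]; s=np.linspace(0,L[-1],150)
        q=np.c_[np.interp(s,L,n[:,0]),np.interp(s,L,n[:,1])].astype(np.float32)
        return -cv2.remap(gm,q[:,:1],q[:,1:],1).mean()
    G=[(f((x0[0]+i,x0[1]+j)),x0[0]+i,x0[1]+j) for i in np.arange(-.012,.0121,.002) for j in np.arange(-.012,.0121,.002)]
    b=min(G); m=minimize(f,b[1:],method='Nelder-Mead',options=dict(initial_simplex=[b[1:],(b[1]+.002,b[2]),(b[1],b[2]+.002)]))
    return m.x,m.fun
def go(pos,yaw):
    "world target, yaw of closing line (deg) -> rotvec deg and shift mm in current tool axes"
    s=ctrl.get_state(); r=R.from_quat(s['tcp_rot']); y=np.radians(yaw)
    c=[]
    for k in (0,np.pi):
        Y=np.array([np.cos(y+k),np.sin(y+k),0]);Z=np.array([0,0,-1.]); c.append((r.inv()*R.from_matrix(np.c_[np.cross(Y,Z),Y,Z])).as_rotvec(degrees=True))
    c=min(c,key=np.linalg.norm); Y=r.as_matrix()[:,1]
    print('turn',c,'shift',1e3*r.inv().apply(np.array(pos)-s['eef_pos']),'yaw now',np.degrees(np.arctan2(Y[1],Y[0])),'pos',s['eef_pos'],'q',s['qpos'],'F',s['contact_force'],'T',s['wrist_torque'],'t',s['time'])
E
python3 - <<'E'
from h import *
for n in ('scene','top'):
    p=ctrl.read_camera(n); print(n,'full',fitcyl(p,(.477,-.242),.028,.165,.199),'top',fitcyl(p,(.477,-.242),.028,.165,.199,True),'knob',fitcyl(p,(.595,.171),.02,.057,.089),'knobtop',fitcyl(p,(.595,.171),.02,.057,.089,True))
go((.595,.1705,.25),4)
E
```

```text
scene full (array([ 0.4843, -0.2396]), np.float64(-578.2184448242188)) top (array([ 0.48  , -0.2448]), np.float64(-386.4828796386719)) knob (array([0.5994, 0.1709]), np.float64(-1225.6806640625)) knobtop (array([0.5975, 0.1707]), np.float64(-846.632080078125))
top full (array([ 0.4739, -0.2436]), np.float64(-289.7808837890625)) top (array([ 0.4758, -0.2456]), np.float64(-247.52911376953125)) knob (array([0.5919, 0.1692]), np.float64(-542.2622680664062)) knobtop (array([0.5894, 0.167 ]), np.float64(-427.2514953613281))
turn [-0.0007 -0.0012 59.9392] shift [-459.6493 -260.4247    3.3107] yaw now 63.93917142880583 pos [0.2965 0.6064 0.2533] q [ 0.966   0.2863  1.5767  0.      1.2786 -0.15  ] F [ 0.5791  0.2926 -0.6319] T [-0.0149 -0.0053  0.0211] t 1.4
```

Units first: shifts go in shares of 600 mm and turns go in shares of 120 degrees. So -460 mm / 600 = -0.7667, -260 mm / 600 = -0.4333, 60 degrees / 120 = 0.5.

Emit:
send_rows(rows="0 0 0.1667 -0.1917 -0.1083 -0.05 1; 0 0 0.5 -0.7667 -0.4333 -0.0333 1; 0 0 0.5 -0.7667 -0.4333 0 1; 0 0 0.5 -0.7667 -0.4333 0 1; 0 0 0.5 -0.7667 -0.4333 0 1; 0 0 0.5 -0.7667 -0.4333 0 1; 0 0 0.5 -0.7667 -0.4333 0 1; 0 0 0.5 -0.7667 -0.4333 0 1", grip_force=30)

```text
time: 2.4
eef_pos: [0.5794, 0.1939, 0.2547]
tcp_rot: [0.682, 0.731, 0.0, 0.0]
contact_force: [0.3, 0.3, -0.5]
opening: 1.001
finger_force: 0.0
```

Emit:
send_rows(rows="0 0 0 0 0 0 1; 0 0 0 0 0 0 1")

```text
time: 2.65
eef_pos: [0.5782, 0.1957, 0.2543]
tcp_rot: [0.683, 0.731, -0.0, -0.0]
contact_force: [0.4, -0.5, -0.2]
opening: 1.001
finger_force: 0.0
```

Run:
```python
from h import *
go((.595,.1705,.085),4)
```

```text
turn [-0.0286 -0.0286 -0.0971] shift [-26.3895  15.0821 169.3098] yaw now 3.902885169270628 pos [0.5782 0.1957 0.2543] q [0.1601 0.1455 1.7404 0.0006 1.2562 0.0918] F [ 0.3748 -0.5215 -0.1974] T [ 0.062   0.0079 -0.048 ] t 2.65
```

To row units: 110 mm / 600 = 0.1833, 80 mm / 600 = 0.1333.

Emit:
send_rows(rows="0 0 0 -0.0433 0.025 0 1; 0 0 0 -0.0433 0.025 0.05 1; 0 0 0 -0.0433 0.025 0.1333 1; 0 0 0 -0.0433 0.025 0.1833 1; 0 0 0 -0.0433 0.025 0.1833 1")

```text
time: 3.28
eef_pos: [0.5922, 0.1723, 0.1413]
tcp_rot: [0.681, 0.732, -0.003, -0.002]
contact_force: [0.4, 0.3, 0.1]
opening: 0.998
finger_force: 0.0
```

Run:
```python
from h import *
go((.595,.1705,.085),4)
a=ctrl.read_camera('scene'); save(a,'s2.png',(300,190,430,290),6)
```

```text
turn [-0.3932  0.0057  0.0886] shift [-1.9653  3.0208 56.2419] yaw now 4.088572833766028 pos [0.5922 0.1723 0.1413] q [0.1187 0.2761 1.8058 0.0003 1.0666 0.0472] F [0.4016 0.2741 0.0954] T [-0.0194  0.0296  0.0537] t 3.275
```

View pics/s2.png

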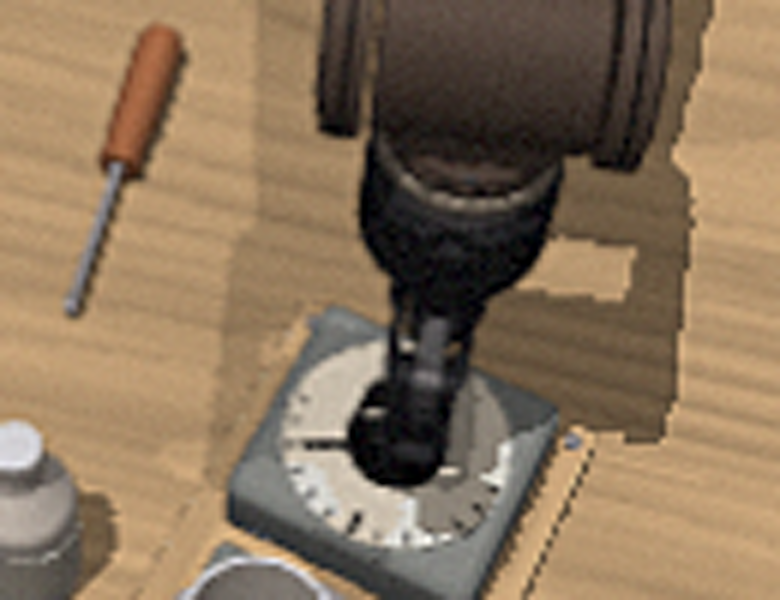

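The picture shows the gripper centred over the black knob, which is at about crop (395,440). The pointer is at (320,443) and the thick zero tick at (352,523). Going down to grip it.

To row units: 50 mm / 600 = 0.0833, 40 mm / 600 = 0.0667.

Emit:
send_rows(rows="0 0 0 0 0 0.0333 1; 0 0 0 0 0 0.0667 1; 0 0 0 0 0 0.0833 1; 0 0 0 0 0 0.0833 1; 0 0 0 0 0 0.0833 1")

```text
time: 3.95
eef_pos: [0.5956, 0.1707, 0.0948]
tcp_rot: [0.682, 0.731, 0.0, 0.0]
contact_force: [0.3, 0.5, 1.6]
opening: 1.004
finger_force: 0.0
```

Run:
```python
from h import *
go((.595,.1705,.084),4)
```

```text
turn [ 0.046  -0.0034 -0.0673] shift [-0.1748 -0.6272 10.8451] yaw now 3.932655382541577 pos [0.5956 0.1707 0.0948] q [0.1156 0.3386 1.823  0.     0.9792 0.0469] F [0.2848 0.4716 1.5662] T [-0.034  -0.0049 -0.0284] t 3.95
```

To row units: 10 mm / 600 = 0.0167.

Emit:
send_rows(rows="0 0 0 0 0 0.0167 1; 0 0 0 0 0 0.0167 0; 0 0 0 0 0 0.0167 -0.3; 0 0 0 0 0 0.0167 -0.6; 0 0 0 0 0 0.0167 -1; 0 0 0 0 0 0.0167 -1; 0 0 0 0 0 0.0167 -1; 0 0 0 0 0 0.0167 -1", grip_force=30)

```text
time: 4.95
eef_pos: [0.5952, 0.1708, 0.0848]
tcp_rot: [0.682, 0.731, 0.0, 0.0]
contact_force: [-2.2, 0.2, 2.6]
opening: 0.458
finger_force: 30.7
```

Run:
```python
from h import *
go((.595,.1705,.084),64)
```

```text
turn [  0.0052   0.0053 -60.0556] shift [-0.2472 -0.2675  0.8058] yaw now 3.9444106261104586 pos [0.5952 0.1708 0.0848] q [ 0.1157  0.3523  1.8266 -0.      0.9626  0.0469] F [-2.1845  0.1888  2.5548] T [-0.0665  0.296  -0.0652] t 4.95
```

To row units: -59 degrees / 120 = -0.4917.

Emit:
send_rows(rows="0 0 -0.0667 0 0 0 -1; 0 0 -0.1333 0 0 0 -1; 0 0 -0.2083 0 0 0 -1; 0 0 -0.2833 0 0 0 -1; 0 0 -0.3583 0 0 0 -1; 0 0 -0.425 0 0 0 -1; 0 0 -0.475 0 0 0 -1; 0 0 -0.4917 0 0 0 -1")

```text
time: 5.95
eef_pos: [0.5939, 0.1698, 0.0847]
tcp_rot: [0.233, 0.972, -0.002, -0.002]
contact_force: [-5.8, -3.6, 7.4]
opening: 0.459
finger_force: 31.4
```

Emit:
send_rows(rows="0 0 0 0 0 0 -1; 0 0 0 0 0 0 -1")

```text
time: 6.2
eef_pos: [0.5938, 0.1698, 0.0847]
tcp_rot: [0.234, 0.972, -0.002, -0.002]
contact_force: [-5.9, -3.1, 8.0]
opening: 0.454
finger_force: 31.3
```

Run:
```python
from h import *
go((.595,.1705,.084),64)
a=ctrl.read_camera('scene'); save(a,'s3.png',(336,235,396,285),12)
```

```text
turn [-0.2371 -0.1771 -1.0113] shift [-0.7444  1.1204  0.7341] yaw now 62.98903576688182 pos [0.5938 0.1698 0.0847] q [ 0.1151  0.3516  1.8277 -0.0022  0.9671 -0.983 ] F [-5.9439 -3.0858  8.0222] T [-0.5834  0.9543  0.0639] t 6.2
```

View pics/s3.png

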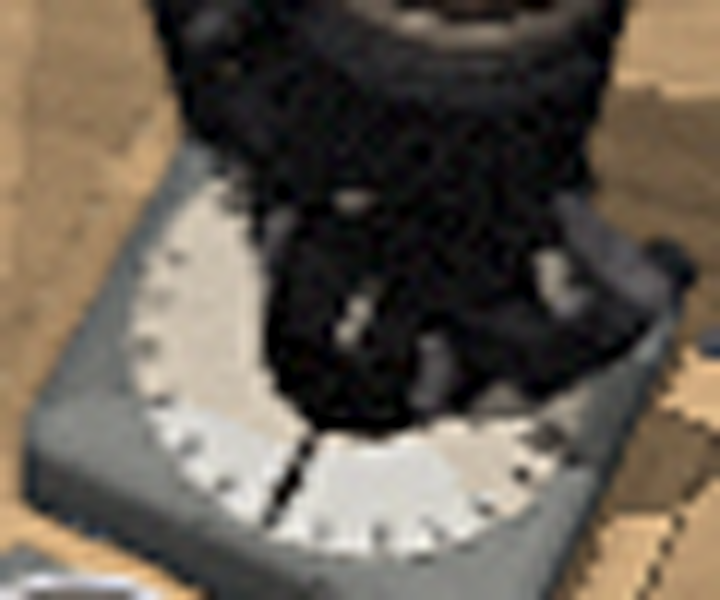

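The pointer line runs from crop (315,435) to (270,525), merged with the thick tick and midway between the thin ticks at (225,485) and (322,530). I'll put a number on the remaining error.

```bash
cat > prof.py <<'E'
from h import *
for n,c in (('scene',(.595,.1698)),('top',(.5949,.1707))):
    p=ctrl.read_camera(n); g=cv2.cvtColor(p['color'],cv2.COLOR_RGB2GRAY).astype(np.float32)
    def prof(r0,r1,z,A):
        out=0
        for r in np.linspace(r0,r1,8):
            a=np.radians(A); q=w2p(p,np.c_[c[0]+r*np.cos(a),c[1]+r*np.sin(a),0*a+z]).astype(np.float32)
            out=out+cv2.remap(g,q[:,:1],q[:,1:],cv2.INTER_CUBIC).ravel()
        return out/8
    def cen(A,v):
        d=np.clip(np.median(v)-v-8,0,None); return (A*d).sum()/max(d.sum(),1e-6), d.max()
    for z0 in (-13,):
        A=np.arange(z0-9,z0+9,.25)
        print(n,'pointer inner',cen(A,prof(27,36,.058,A) if 0 else prof(.027,.036,.058,A)),'mid',cen(A,prof(.034,.040,.058,A)),'tick outer',cen(A,prof(.0465,.0495,.055,A)))
    for k in (-60,-45,-30,-15,15,30,45,60):
        A=np.arange(-13.5+k-6,-13.5+k+6,.25); m=cen(A,prof(.0445,.048,.055,A)); print('  thin',k,round(m[0]-k,2),round(float(m[1])))
E
python3 prof.py
```

```text
scene pointer inner (np.float64(-11.576898594781674), np.float32(84.973526)) mid (np.float64(-11.481871854547792), np.float32(125.07054)) tick outer (np.float64(-12.22277301036524), np.float32(120.04428))
  thin -60 -13.33 6
  thin -45 -12.43 26
  thin -30 -12.03 25
  thin -15 -12.3 28
  thin 15 -13.4 11
  thin 30 -12.38 36
  thin 45 -13.46 19
  thin 60 -13.11 29
top pointer inner (np.float64(0.0), np.float32(0.0)) mid (np.float64(0.0), np.float32(0.0)) tick outer (np.float64(0.0), np.float32(0.0))
  thin -60 -18.59 19
  thin -45 -8.71 10
  thin -30 30.0 0
  thin -15 15.0 0
  thin 15 -15.0 0
  thin 30 -30.0 0
  thin 45 -45.0 0
  thin 60 -60.0 0
```

The pointer is within about 1° of the mark. Releasing and lifting, then I'll check it unobstructed.

To row units: -160 mm / 600 = -0.2667, -100 mm / 600 = -0.1667.

Emit:
send_rows(rows="0 0 0 0 0 0 -0.2; 0 0 0 0 0 0 0.3; 0 0 0 0 0 0 1; 0 0 0 0 0 0 1; 0 0 0 0 0 0 1; 0 0 0 0 0 -0.0667 1; 0 0 0 0 0 -0.1667 1; 0 0 0 0 0 -0.2667 1")

```text
time: 7.35
eef_pos: [0.5949, 0.1707, 0.2457]
tcp_rot: [0.234, 0.972, -0.0, -0.0]
contact_force: [1.0, 0.1, 0.5]
opening: 0.995
finger_force: 0.0
```

To row units: -140 mm / 600 = -0.2333, -90 mm / 600 = -0.15.

Emit:
send_rows(rows="0 0 0 0 0 -0.1 1; 0 0 0 0 0 -0.1 1; 0 0 0 -0.0833 -0.0833 -0.1 1; 0 0 0 -0.0833 -0.15 -0.1 1; 0 0 0 -0.0833 -0.2333 -0.1 1; 0 0 0 -0.0833 -0.2333 -0.1 1")

```text
time: 8.1
eef_pos: [0.5747, 0.0209, 0.3029]
tcp_rot: [0.236, 0.972, -0.0, -0.001]
contact_force: [0.9, 0.6, 0.1]
opening: 1.0
finger_force: 0.0
```

```bash
python3 prof.py
python3 - <<'E'
from h import *
go((.4785,-.2425,.32),-60)
a=ctrl.read_camera('scene'); save(a,'s4.png',(336,235,396,285),12)
E
```

```text
scene pointer inner (np.float64(-11.56571087529136), np.float32(89.82655)) mid (np.float64(-11.509961483761092), np.float32(122.51784)) tick outer (np.float64(-12.253051411079468), np.float32(122.59248))
  thin -60 -13.38 7
  thin -45 -12.12 29
  thin -30 -12.2 26
  thin -15 -12.25 27
  thin 15 -13.3 13
  thin 30 -12.43 37
  thin 45 -13.46 18
  thin 60 -13.21 34
top pointer inner (np.float64(-13.529609720308882), np.float32(5.832718)) mid (np.float64(-13.621263634407052), np.float32(12.321785)) tick outer (np.float64(-13.199603188694358), np.float32(16.903358))
  thin -60 60.0 0
  thin -45 45.0 0
  thin -30 -17.9 30
  thin -15 15.0 0
  thin 15 -15.0 0
  thin 30 -30.0 0
  thin 45 -45.0 0
  thin 60 -60.0 0
turn [  0.0422  -0.0632 -57.1199] shift [ -34.5341 -280.7332  -16.6026] yaw now 62.88004782482477 pos [0.5757 0.0231 0.3035] q [-0.1361  0.0344  1.7694  0.0005  1.3389 -1.2337] F [ 0.4184 -0.1609 -0.6236] T [0.0074 0.0371 0.0172] t 8.2
```

View pics/s4.png

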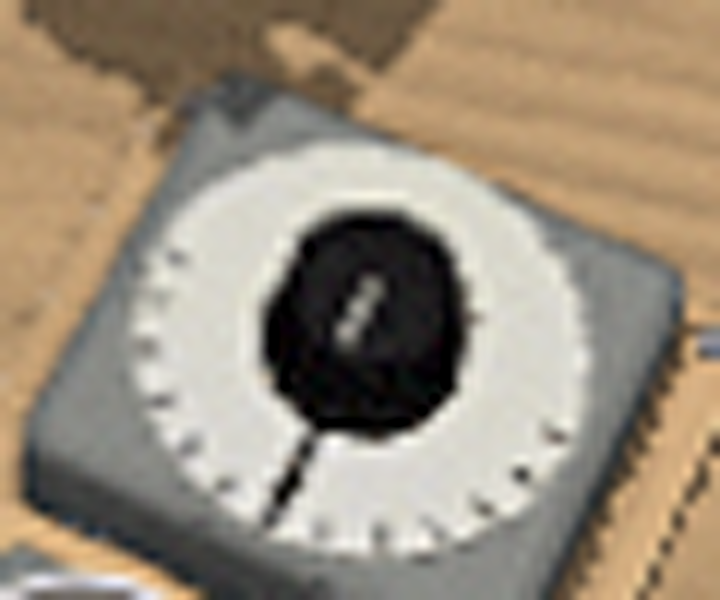

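The unobstructed view shows the pointer still merged with the long tick (tip at (268,522)). The scene and top offsets have opposite signs, both under 1°, so the knob is done. Next is the cap.

Run:
```python
from h import *
go((.4785,-.2425,.28),20)
```

```text
turn [-0.0144 -0.0572 42.9443] shift [ -34.3032 -281.4101   23.5978] yaw now 62.94431111557155 pos [0.576  0.0237 0.3037] q [-0.135   0.0348  1.7687  0.0005  1.339  -1.2337] F [0.5648 0.1891 0.4245] T [-0.0011 -0.002  -0.0138] t 8.25
```

To row units: -281 mm / 600 = -0.4683, -270 mm / 600 = -0.45, 43 degrees / 120 = 0.3583.

Emit:
send_rows(rows="0 0 0.075 -0.01 -0.0833 0 1; 0 0 0.15 -0.02 -0.1833 0 1; 0 0 0.2333 -0.0333 -0.2833 0 1; 0 0 0.3167 -0.0467 -0.3833 0 1; 0 0 0.3583 -0.0567 -0.45 0.0167 1; 0 0 0.3583 -0.0567 -0.4683 0.0333 1; 0 0 0.3583 -0.0567 -0.4683 0.0333 1; 0 0 0.3583 -0.0567 -0.4683 0.0333 1")

```text
time: 9.25
eef_pos: [0.4792, -0.241, 0.2845]
tcp_rot: [0.573, 0.82, 0.0, -0.0]
contact_force: [-0.2, 0.0, -0.1]
opening: 0.998
finger_force: 0.0
```

Run:
```python
from h import *
go((.4785,-.2425,.193),20)
a=ctrl.read_camera('scene'); save(a,'s5.png',(180,90,310,190),6)
```

```text
turn [ 0.0217 -0.0202  0.085 ] shift [-1.1574 -1.2259 91.4954] yaw now 20.08500861909484 pos [ 0.4792 -0.241   0.2845] q [-0.6555 -0.0449  1.8829  0.0005  1.3036 -1.0061] F [-0.1568  0.0209 -0.074 ] T [0.0292 0.0017 0.0196] t 9.25
```

View pics/s5.png

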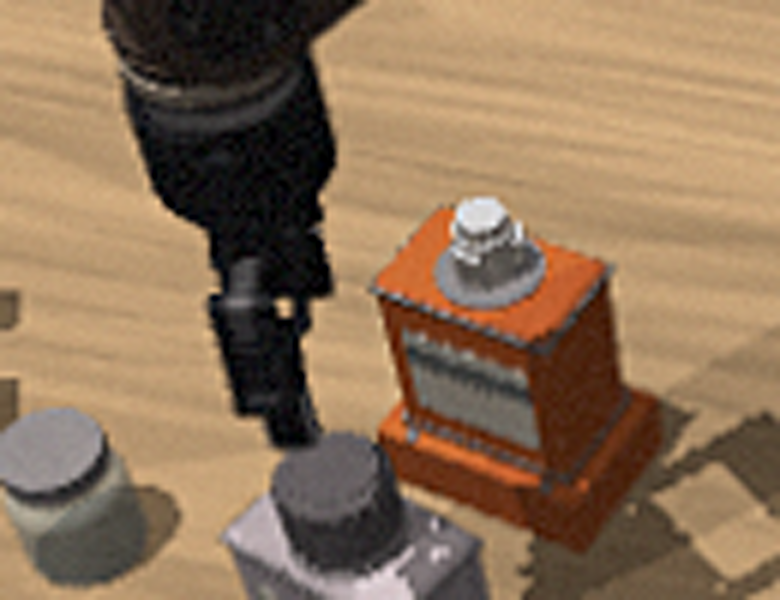

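The picture shows the gripper above and behind the grey cap (crop (335,475)) with nothing in its way. I'll descend with the fingers straddling the cap.

To row units: 89 mm / 600 = 0.1483, 82 mm / 600 = 0.1367.

Emit:
send_rows(rows="0 0 0 0 -0.0017 0.05 1; 0 0 0 -0.0017 -0.0017 0.0833 1; 0 0 0 -0.0017 -0.0017 0.1083 1; 0 0 0 -0.0017 -0.0017 0.125 1; 0 0 0 -0.0017 -0.0017 0.1367 1; 0 0 0 -0.0017 -0.0017 0.1483 1; 0 0 0 -0.0017 -0.0017 0.1483 1; 0 0 0 -0.0017 -0.0017 0.1483 1", grip_force=30)

```text
time: 10.3
eef_pos: [0.4781, -0.2439, 0.1959]
tcp_rot: [0.574, 0.819, -0.0, 0.0]
contact_force: [-0.9, -1.6, 0.2]
opening: 1.002
finger_force: 0.0
```

Run:
```python
from h import *
go((.4785,-.2425,.193),20)
```

```text
turn [ 0.0236  0.0373 -0.0658] shift [1.1757 0.8974 2.8506] yaw now 19.934205241264113 pos [ 0.4781 -0.2439  0.1959] q [-0.6609  0.037   1.9686  0.      1.1352 -1.0088] F [-0.8975 -1.6478  0.2349] T [-0.0549 -0.0438  0.0211] t 10.3
```

Clear. I'll close gently and read the side force to see how well it is centred.

Emit:
send_rows(rows="0 0 0 0 0 0.005 0.6; 0 0 0 0 0 0.005 0.4; 0 0 0 0 0 0.005 -1; 0 0 0 0 0 0.005 -1; 0 0 0 0 0 0.005 -1; 0 0 0 0 0 0.005 -1", grip_force=25)

```text
time: 11.05
eef_pos: [0.4769, -0.2441, 0.1928]
tcp_rot: [0.574, 0.819, -0.001, -0.001]
contact_force: [-5.0, -1.4, 4.3]
opening: 0.645
finger_force: 29.5
```

Run:
```python
from h import *
go((.4785,-.2425,.193),20); s=ctrl.get_state(); print('F tool',R.from_quat(s['tcp_rot']).inv().apply(s['contact_force']),s['opening'],s['finger_force'])
```

```text
turn [-0.1757 -0.0193 -0.0362] shift [ 0.9668  2.0391 -0.2527] yaw now 19.963861883087347 pos [ 0.4769 -0.2441  0.1928] q [-0.6615  0.04    1.9716 -0.0027  1.1319 -1.0088] F [-5.0399 -1.3679  4.2642] T [-0.2391  0.9372 -0.011 ] t 11.05
F tool [ 0.4365 -5.2172 -4.2481] 0.6452769337928386 29.482397380434122
```

To row units: -1.5 mm / 600 = -0.0025, -1 mm / 600 = -0.0017.

Emit:
send_rows(rows="0 0 0 0 -0.0017 0 -1; 0 0 0 0 -0.0025 0 -1; 0 0 0 0 -0.0025 0 -1; 0 0 0 0 -0.0025 0 -1", grip_force=70)

```text
time: 11.55
eef_pos: [0.4768, -0.2442, 0.1928]
tcp_rot: [0.574, 0.819, 0.0, 0.0]
contact_force: [-1.6, 1.0, 4.3]
opening: 0.636
finger_force: 74.5
```

To row units: 5 mm / 600 = 0.0083, 4 mm / 600 = 0.0067.

Emit:
send_rows(rows="0 0 0 0 0 0.0033 -1; 0 0 0 0 0 0.0067 -1; 0 0 0 0 0 0.0083 -1; 0 0 0 0 0 0.0083 -1; 0 0 0 0 0 0.0083 -1")

```text
time: 12.18
eef_pos: [0.4768, -0.2442, 0.1887]
tcp_rot: [0.574, 0.819, 0.0, 0.0]
contact_force: [-3.4, 3.1, 7.8]
opening: 0.637
finger_force: 75.0
```

Run:
```python
from h import *
go((.4785,-.2425,.187),20); s=ctrl.get_state(); print('F tool',R.from_quat(s['tcp_rot']).inv().apply(s['contact_force']),s['opening'],s['finger_force'])
```

```text
turn [ 0.027   0.0184 -0.0419] shift [1.0088 2.1663 1.7372] yaw now 19.958109170296456 pos [ 0.4768 -0.2442  0.1887] q [-0.6629  0.043   1.9764  0.0003  1.1217 -1.0113] F [-3.4152  3.1353  7.7713] T [ 0.328   0.5669 -0.0089] t 12.175
F tool [ 4.1102 -2.1363 -7.7736] 0.6373085749166755 74.98902945779264
```

The cap has moved down about 4 mm with 7.8 N, which matches the spring. I'll press 1.5 mm more, then twist in place.

To row units: 1.5 mm / 600 = 0.0025, 0.5 mm / 600 = 0.0008.

Emit:
send_rows(rows="0 0 0 0.0008 0 0.0025 -1; 0 0 0 0.0008 0 0.0025 -1; 0 0 0 0.0008 0 0.0025 -1")

```text
time: 12.55
eef_pos: [0.4768, -0.2442, 0.1877]
tcp_rot: [0.574, 0.819, -0.0, 0.001]
contact_force: [-3.0, 1.9, 8.3]
opening: 0.636
finger_force: 75.1
```

To row units: -20 degrees / 120 = -0.1667.

Emit:
send_rows(rows="0 0 -0.0333 0 0 0 -1; 0 0 -0.075 0 0 0 -1; 0 0 -0.1167 0 0 0 -1; 0 0 -0.1667 0 0 0 -1; 0 0 -0.1667 0 0 0 -1")

```text
time: 13.18
eef_pos: [0.4771, -0.2448, 0.1879]
tcp_rot: [0.423, 0.906, -0.001, 0.002]
contact_force: [-2.0, 0.2, 7.9]
opening: 0.637
finger_force: 75.0
```

Run:
```python
from h import *
go((.4785,-.2425,.187),80); s=ctrl.get_state(); print('F tool',R.from_quat(s['tcp_rot']).inv().apply(s['contact_force']),s['opening'],s['finger_force'])
```

```text
turn [ -0.0892   0.2095 -39.9984] shift [0.8795 2.5061 0.8972] yaw now 40.00150825793952 pos [ 0.4771 -0.2448  0.1879] q [-0.6628  0.0438  1.9772 -0.0011  1.1168 -1.3605] F [-1.9544  0.1803  7.9385] T [-0.094   0.4784 -0.0283] t 13.175
F tool [ 1.3636 -1.3829 -7.9435] 0.6374758511144359 75.0392118981108
```

To row units: 0.5 mm / 600 = 0.0008, -40 degrees / 120 = -0.3333.

Emit:
send_rows(rows="0 0 -0.05 0 0 0.0008 -1; 0 0 -0.1 0 0 0.0008 -1; 0 0 -0.15 0 0 0.0008 -1; 0 0 -0.2 0 0 0.0008 -1; 0 0 -0.25 0 0 0.0008 -1; 0 0 -0.3 0 0 0.0008 -1; 0 0 -0.3333 0 0 0.0008 -1; 0 0 -0.3333 0 0 0.0008 -1")

```text
time: 14.18
eef_pos: [0.4763, -0.2449, 0.1872]
tcp_rot: [0.087, 0.996, -0.002, 0.0]
contact_force: [-5.3, -0.8, 8.8]
opening: 0.635
finger_force: 75.1
```

Run:
```python
from h import *
go((.477,-.2445,.30),80); s=ctrl.get_state(); print('F tool',R.from_quat(s['tcp_rot']).inv().apply(s['contact_force']),s['opening'],s['finger_force'])
a=ctrl.read_camera('scene'); save(a,'s6.png',(190,120,290,195),8)
```

```text
turn [-0.1751  0.0212 -0.0034] shift [  -0.6694    0.179  -112.8505] yaw now 79.99651930696402 pos [ 0.4763 -0.2449  0.1872] q [-0.6634  0.0442  1.9782 -0.0028  1.1174 -2.0584] F [-5.2998 -0.8409  8.7772] T [-0.2317  0.8772  0.0041] t 14.175
F tool [ 5.0699 -1.7755 -8.7736] 0.6346274002857621 75.09280662517995
```

View pics/s6.png

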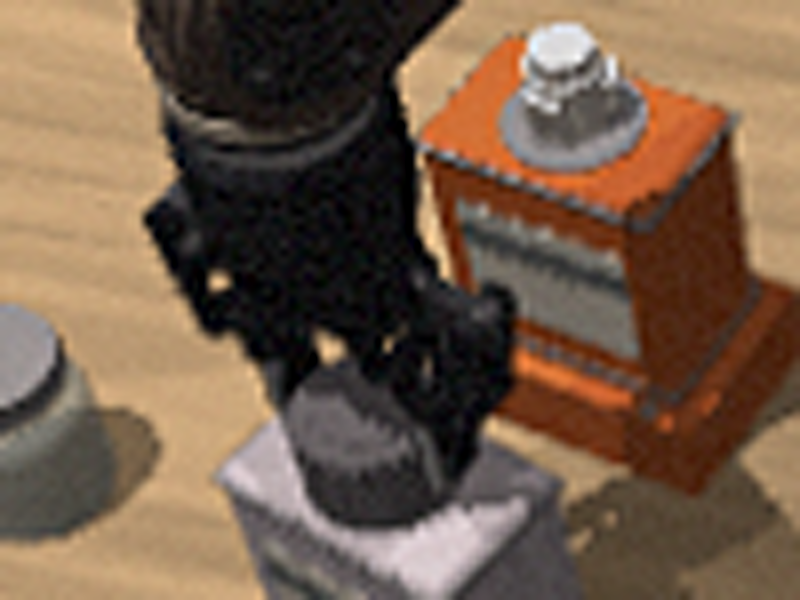

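The cap is gripped in the middle, pressed down and turned 60°, and the tin hasn't moved. Lifting slowly first, watching the force.

To row units: -17 mm / 600 = -0.0283, -12 mm / 600 = -0.02.

Emit:
send_rows(rows="0 0 0 0 0 -0.005 -1; 0 0 0 0 0 -0.0117 -1; 0 0 0 0 0 -0.02 -1; 0 0 0 0 0 -0.0283 -1; 0 0 0 0 0 -0.0283 -1")

```text
time: 14.85
eef_pos: [0.4759, -0.2446, 0.2017]
tcp_rot: [0.088, 0.996, -0.001, -0.0]
contact_force: [-2.3, -4.8, 0.5]
opening: 0.635
finger_force: 74.4
```

To row units: -110 mm / 600 = -0.1833, -95 mm / 600 = -0.1583.

Emit:
send_rows(rows="0 0 0 0 0 -0.0167 -1; 0 0 0 0 0 -0.0417 -1; 0 0 0 0 0 -0.0833 -1; 0 0 0 0 0 -0.125 -1; 0 0 0 0 0 -0.1583 -1; 0 0 0 0 0 -0.1833 -1; 0 0 0 0 0 -0.1833 -1; 0 0 0 0 0 -0.1833 -1")

```text
time: 15.85
eef_pos: [0.476, -0.2434, 0.3113]
tcp_rot: [0.088, 0.996, 0.001, -0.001]
contact_force: [0.4, -0.1, -0.2]
opening: 0.638
finger_force: 74.9
```

```bash
python3 - <<'E'
from h import *
go((.4768,-.2442,.3135),80); s=ctrl.get_state(); print(s['opening'],s['finger_force'])
a=ctrl.read_camera('scene'); save(a,'s7.png',(170,60,300,200),4.2)
p=fitcyl; b=ctrl.read_camera('top')
for n,q in (('scene',a),('top',b)):
  for t in ('neck','cap','glue','cup'):
    print(n,t,[(round(r['p'],2),c2w(q,r['position'])) for r in ctrl.look_for(q,t)[:3]])
E
python3 prof.py|head -1
```

```text
turn [ 0.0568 -0.087  -0.0557] shift [-0.9347 -0.6491 -2.1566] yaw now 79.94428945243389 pos [ 0.476  -0.2434  0.3113] q [-0.6626 -0.0659  1.8542  0.0002  1.355  -2.058 ] F [ 0.4295 -0.1138 -0.2033] T [ 0.0344 -0.0237 -0.0361] t 15.85
0.6381043706960167 74.88582002464682
scene neck [(0.88, array([ 0.3156, -0.2266,  0.1057])), (0.81, array([ 0.5028, -0.2275,  0.1021])), (0.63, array([ 0.6765, -0.2084,  0.1265]))]
scene cap [(0.92, array([ 0.4937, -0.2372,  0.3139])), (0.82, array([ 0.554 , -0.0928,  0.035 ])), (0.37, array([0.6061, 0.166 , 0.0895]))]
scene glue [(0.57, array([0.6914, 0.0212, 0.0855]))]
scene cup [(0.76, array([0.7118, 0.1317, 0.0722]))]
top neck [(0.83, array([ 0.2705, -0.275 ,  0.1596])), (0.78, array([ 0.6402, -0.2301,  0.1529])), (0.55, array([ 0.4889, -0.1867,  0.0458]))]
top cap [(0.73, array([ 0.5335, -0.0966,  0.0338]))]
top glue [(0.63, array([0.6614, 0.0114, 0.0879]))]
top cup [(0.83, array([0.7326, 0.1374, 0.0725]))]
scene pointer inner (np.float64(-11.517441016906492), np.float32(86.366516)) mid (np.float64(-11.442795697046662), np.float32(123.38551)) tick outer (np.float64(-12.289477171644648), np.float32(122.33394))
```

View pics/s7.png

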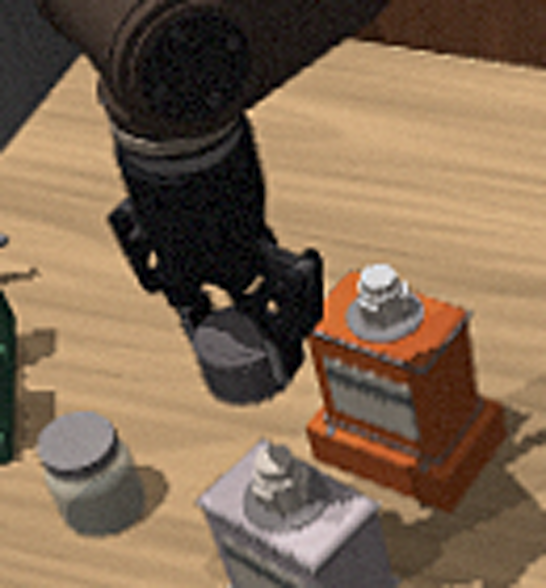

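The cap is in the gripper, level, at about crop (240,355), and the bare neck shows below it at (280,480). The dial reading has not changed. A small upward trim and a pause to settle, then I hand in.

To row units: -2 mm / 600 = -0.0033.

Emit:
send_rows(rows="0 0 0 0 0 -0.0033 -1; 0 0 0 0 0 -0.0033 -1; 0 0 0 0 0 -0.0033 -1; 0 0 0 0 0 -0.0033 -1; 0 0 0 0 0 -0.0033 -1; 0 0 0 0 0 -0.0033 -1")

```text
time: 17.2
eef_pos: [0.4763, -0.2437, 0.3144]
tcp_rot: [0.088, 0.996, 0.0, -0.0]
contact_force: [0.0, 0.1, -1.1]
opening: 0.637
finger_force: 74.9
```

```bash
python3 -c "
from plant import ctrl
s=ctrl.get_state(); print(s['eef_pos'],abs(s['dq']).max(),s['finger_force'],s['time'])
print(ctrl.sign_off())"
```

```text
[ 0.47626591 -0.24369977  0.31439679] 0.0017176976758413983 74.88427225733176 17.2
the job is handed in; nothing more can be done
None
```

The job is handed in at 17.2 s: the pointer is on the zero mark to within about 1° and the knob is released, and the cap was pressed, twisted 60° anticlockwise and lifted off, and is held level and still about 10 cm above the neck.

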